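# Spread a circlip with pliers and hold it open round an axle's groove

### The arm

A 6-joint arm with a two-finger parallel gripper is mounted at the origin on a cart in front of the work surface, level with it; the furniture and walls round the work are solid. World frame = base frame: x ahead of the robot, y to its left, z up, the work surface at z = 0. Lengths are in m, angles in degrees, forces in N, time in s.
With the tool pointing down it reaches from about 0.4 to 0.825 m from the base axis. Payload 7 kg.
Tool frame: the origin (TCP) lies at the very end of the fingers, on their centre line; the grasp point (between the pads) lies 19 mm behind it; z points along the fingers, y is the direction in which the jaws open and shut (so a half turn about z gives the same grasp; the last joint's range is limited). The gripper opens to 88 mm and grips with 3 to 60 N. Pads are 19 mm wide; open, the fingers measure 130 mm over their backs; the gripper's body (78 mm by 193 mm) begins 47 mm behind the grasp point.
Start: joints at [-53.795, 20.546, 0.682, 0, -70.136, -16.507], TCP at [0.227, -0.635, 0.227] pointing down, gripper open.
Joint ranges: [-176.03, 176.03], [-82.01, 121.73], [-58.28, 71.71], [-173.87, 95.51], [-174.79, -0.11], [-173.66, 173.66]. Speed limits (degrees/s): [136.94, 136.94, 172.46, 180, 180, 180].

### API

Orientations are given as [roll, pitch, yaw] about the fixed x, y, z axes, in that order (R = Rz(yaw) Ry(pitch) Rx(roll)).
In Python, from plant import ctrl gives the robot as it stands.
- The arm moves only by the tool move_arm, never from a script. Its argument "increments" is a list of rows, each a list of 2 entries, a list of its own where there are three numbers: the shift along the world's x, y, z in mm, then the turn about the world's z in rad. A call has exactly 8 rows; each row shifts and turns the pose as measured when the row begins; what a row does not reach is not made up. A row lasts 1/10 s, in which the tool goes at most 50 mm and 8.59 degrees, less where a joint would pass 70% of its speed; a pose out of reach is approached as far as the arm can. A call with a gripper value outside its range is refused whole. "jaw" is the gripper command: -1 is shut, 1 is fully open, values between are in proportion, set as the call begins (left out, the last holds). The fingers move at their own pace and stop on an object; the grip force is fixed at half the most. Time passes only in rows, so rows that do not move let the fingers close, or fill a call up. It gives the time, the measured TCP pose, the force and the opening at its end, in the units of the state.
- ctrl.get_obs(): the state, without advancing time (a new reading comes with each control period).
- ctrl.snapshot(name): name is "scene" or "side" or "wrist"; returns a dict with "color" (480x640x3 uint8, red, green, blue), "fx", "fy", "cx", "cy" (pixels), "R" (3x3) and "t" (3): a world point X has camera coordinates R X + t. Camera axes: x right, y down, z forward; pixel columns grow to the right and rows downward; lengths in m; the calibration is good to about 2 mm. The wrist camera is an equidistant fisheye: a pixel r from the principal point sees the ray r / f radians off the axis. A picture is of the moment at which its call begins. There is no depth.
- ctrl.close_job(): hands the job in, once; it reports no verdict.
The state is a dict: "clock": time; "joint_pos": joint angles; "qvel": joint speeds; "tau": joint torques, N m; "tool_pos": TCP position; "orientation": TCP orientation; "force": force on the tool from outside, world axes, zero at the start; "moment": the same for the moment, N m; "opening": finger opening in m.
Only numpy, scipy, OpenCV 4.12 (cv2) and the standard library are available. Lean on these libraries where they do the work, as an engineer would, in place of code of your own. Each camera call takes 0.05 s, during which the arm holds its last target.

### The job

One of the two belt idler pulleys has no retaining ring on its axle yet. Take the circlip pliers by both handles out of their wooden stand, where a ring already hangs on their pins, squeeze them fully so that the ring is spread, and slide the ring down over the bare axle until it lies level round the groove, just above the steel collar. Finish while holding it there: pliers still squeezed, ring open, not leaning hard on the collar, so that the fit can be looked at before the ring is let in; leave the other things on the saw top alone.

Things in the scene. Friction and masses are not known exactly. Their poses are not given: they have to be found in the camera images.
- pliers_grip (a point): Circlip pliers, upright in the stand, blue handles up. Point midway between the handles at the height to grip; axes: z up, y from handle to handle, x towards the ring. Outer faces of the handles here at y = +-25 mm at rest, +-16 mm squeezed home; handles 14 mm wide along x, ending 22 mm higher (57 mm over both at rest). Squeezed by about 10 N at each handle. Loose; lift straight up.
- pliers: The same pliers, steel, 149 mm tall, about 0.16 kg: origin on the pivot, 60 mm below the grip point, same axes. Two pins point down from the jaws, their tips 68 mm below the pivot. Squeezing the handles spreads the pins.
- pliers_l (a joint): Squeeze of the pliers, rad: 0 at rest (a spring opens them), 0.15 to 0.17 home against the stop in their joint, so a firm grip of 20 to 60 N may be kept on. The other handle moves alike.
- ring_center (a point): Circlip: yellow-plated steel ring 50 mm across, 4 mm thick, its two eyes on the pins of the pliers. Point: middle of opening and thickness; x from the eyes to its back, z up. At rest level, 26 mm in front (+x) of the pliers, 62 mm below the pivot; spread, 23 mm in front. Spread, it passes an axle up to 3 mm off this point. It has play on the pins: its back droops up to 10 degrees until rested.
- ring: The same ring, 40 g; origin within 1 mm of its centre, axes as above.
- ring_l (a joint): Opening of the ring, rad: 0 at rest (opening 33 mm wide, too small for the axle), about 0.19 when the pliers are squeezed home (opening 41 mm wide).
- stand: Wooden stand of the pliers, fixed, 104 x 84 mm, 22 mm high, with a back board up to 94 mm on the -x side of the pliers and a thin aluminium tongue between their jaws; origin on the bench below the pliers, x towards the ring, z up.
- idler_open_groove (a point): Idler WITHOUT ring, fixed: grey plate 104 x 104 x 8 mm, blue belt pulley 92 mm across up to z 38 mm, steel collar 45 mm across up to z 48 mm, upright axle 34.5 mm across up to z 74 mm, top bevelled 3 mm. Point on the axle's centre line at mid-height of its groove, 51 mm above the bench; groove 6 mm high, 30 mm across. A ring lying on the collar has its centre 1 mm lower than this.
- idler_open: The same idler; origin on the bench below its axle.
- idler_done_groove (a point): The same kind of idler, fixed, with its yellow ring already seated in the groove; nothing is to be done to it. The point is the middle of its groove, 51 mm above the bench.
- hammer: Bystander: tack hammer with an ash handle, lying, 239 mm long; leave alone.
- square: Bystander: small try square lying flat, 147 x 120 mm; leave alone.
- cork: Bystander: cork sanding block, 42 x 68 x 30 mm; leave alone.
Mind the look-alikes: they are no part of the job. Of the things shaped like the pliers, the steel one is meant.

How it is judged:
By the outcome, as a careful person would: the job done as asked, in the order asked, and still so for the second after the job is handed in, while the arm keeps its last pose, push and grip.
It also fails if it takes over 48 s, if anything falls off the work surface, if the arm or the gripper's body presses on something with over 40 N, if the wrist force passes 120 N, or if a joint passes its speed limit or range.

## Working session

There is one attempt and no reset: what is moved stays moved. The work goes in short steps, Python scripts to look and compute and a tool call to move; the robot and the scene stay as the last step left them, time stands still between calls to the robot, and variables do not carry over. Pictures are saved under pics/ and viewed, and the job is handed in when it is done.

Besides the shell and the picture viewer there is one more tool, called after ">>>" by a JSON object that holds its "fn" and its "kwargs". move_arm: Moves the arm, as the interface text tells. Its arguments: {"type":"object","properties":{"increments":{"type":"array","items":{"type":"array"}},"jaw":{"type":"number"}},"required":["increments"]}

```bash
mkdir -p pics; ls; cat > h.py <<'E'
import cv2,numpy as np,pickle
from plant import ctrl
def snap(n,f):
    s=ctrl.snapshot(n); cv2.imwrite(f'pics/{f}.png',s['color'][:,:,::-1]); pickle.dump(s,open(f'pics/{f}.pkl','wb')); return s
def load(f): return pickle.load(open(f'pics/{f}.pkl','rb'))
def ray(s,u,v,fish=False):
    R=np.array(s['R']);t=np.array(s['t'])
    x=(u-s['cx'])/s['fx'];y=(v-s['cy'])/s['fy']
    if fish:
        r=np.hypot(x,y); d=np.array([x/r*np.sin(r),y/r*np.sin(r),np.cos(r)]) if r>0 else np.array([0,0,1.])
    else: d=np.array([x,y,1.])
    d=R.T@d; return -R.T@t,d/np.linalg.norm(d)
def onz(s,u,v,z,fish=False):
    o,d=ray(s,u,v,fish); return o+d*(z-o[2])/d[2]
def proj(s,X,fish=False):
    p=np.array(s['R'])@np.array(X)+np.array(s['t'])
    if fish:
        r=np.hypot(p[0],p[1]);a=np.arctan2(r,p[2]); x,y=p[:2]/r*a
    else: x,y=p[:2]/p[2]
    return np.array([s['fx']*x+s['cx'],s['fy']*y+s['cy']])
E
python3 - <<'E'
from h import *
for n in ['scene','side','wrist']:
    s=snap(n,n+'0'); print(n,s['fx'],s['cx'],s['cy'],-np.array(s['R']).T@s['t'],np.array(s['R'])[2])
print(ctrl.get_obs())
E
```

```text
pics
scene 620.2007662349014 314.7720577573893 236.46444551573384 [-0.79465602  0.58935331  0.84608966] [ 0.80248291 -0.40678159 -0.43652024]
side 551.923073711486 322.7244422379984 244.91100261619573 [ 0.6155759  -1.28426782  0.74386704] [-0.04026943  0.88474508 -0.46433234]
wrist 371.64829954431775 324.5420064574034 248.38735907057324 [ 0.16137715 -0.65961977  0.38380111] [ 0.24516031  0.08911588 -0.96537805]
{'clock': 0.15, 'joint_pos': array([-5.37952135e+01,  2.05822610e+01,  6.47524353e-01, -1.37397730e-02,
       -7.01359325e+01, -1.65072043e+01]), 'qvel': array([-0.07817234, -0.03345154,  0.17995432,  0.08386441,  0.08114104,
        0.04298323]), 'tau': array([-3.50226517e-03, -5.83273852e+01,  2.93291795e+01,  7.00117663e+00,
        8.82713852e-03, -9.98182145e-05]), 'tool_pos': array([ 0.22737038, -0.63517773,  0.22585077]), 'orientation': array([ 1.79928573e+02, -7.69563956e-03, -1.60307090e+02]), 'force': array([0.48917154, 0.69501863, 0.51755282]), 'moment': array([-0.03054349, -0.00571502, -0.03661509]), 'opening': 0.08772488409333826}
```

View pics/scene0.png

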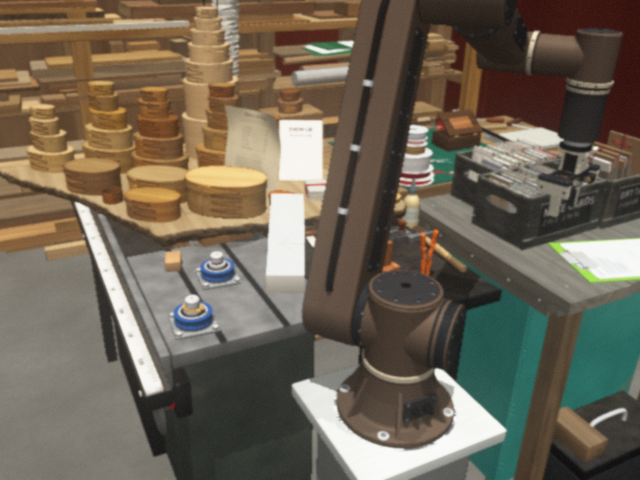

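View pics/side0.png

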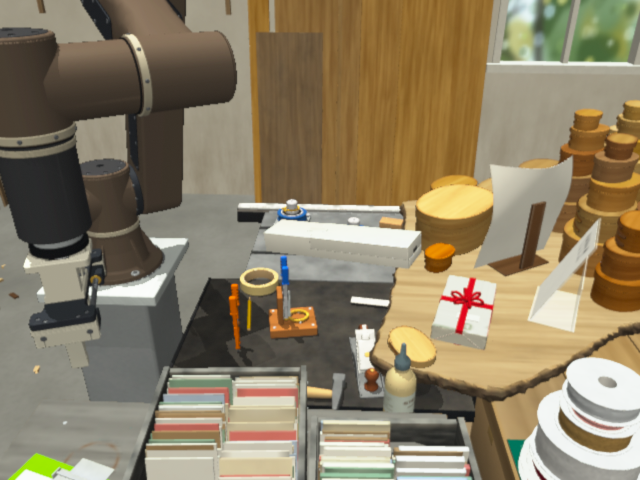

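View pics/wrist0.png

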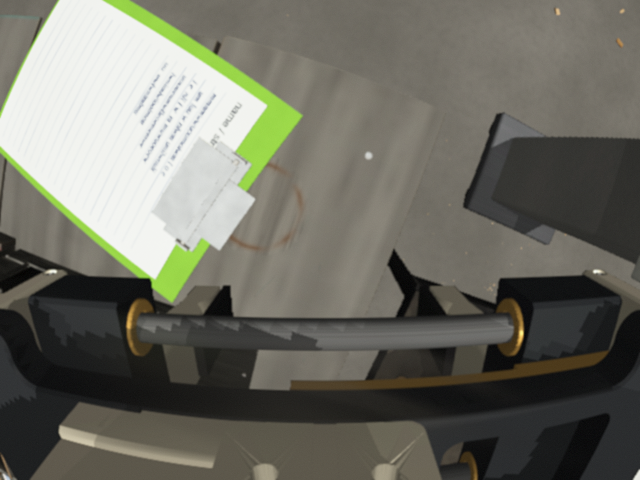

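```bash
python3 - <<'E'
import cv2
a=cv2.imread('pics/scene0.png')[230:350,140:320]; b=cv2.imread('pics/side0.png')[190:360,200:440]
cv2.imwrite('pics/c1.png',cv2.resize(a,None,fx=4.4,fy=4.4,interpolation=2)); cv2.imwrite('pics/c2.png',cv2.resize(b,None,fx=3.3,fy=3.3,interpolation=2))
E
```

```text
(no output)
```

View pics/c1.png

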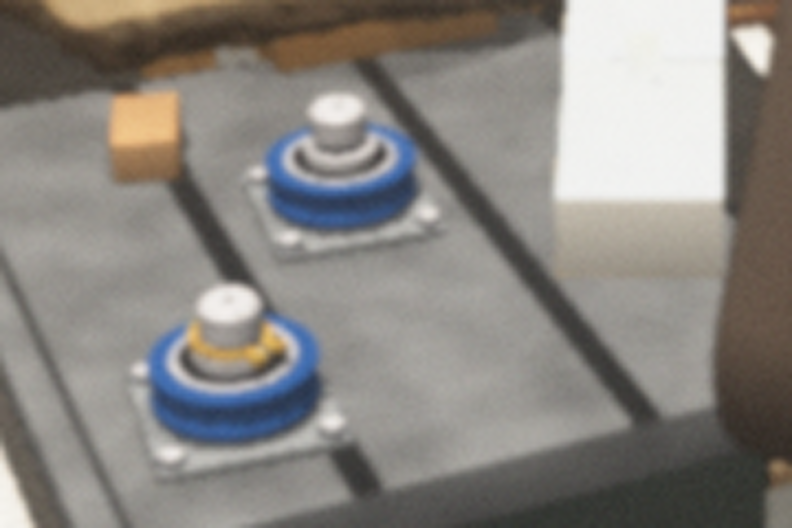

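View pics/c2.png

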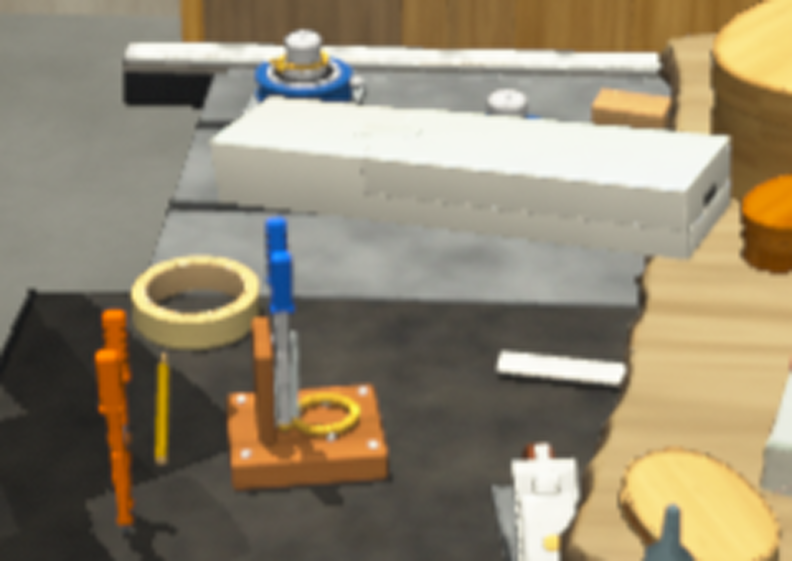

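```bash
python3 - <<'E'
from h import *
a=load('scene0');b=load('side0')
A=lambda x,y:(140+x/4.4-.4,230+y/4.4-.4); B=lambda x,y:(200+x/3.3-.35,190+y/3.3-.35)
print('open',onz(a,*A(337,105),.074),onz(b,*B(508,100),.074))
print('done',onz(a,*A(230,300),.074),onz(b,*B(303,40),.074))
for p in [(230,397),(374,388),(386,450),(232,462)]: print('stand',onz(b,*B(*p),.022))
print('ring',onz(b,*B(323,413),.029))
print('handles',onz(b,*B(277,222),.15),onz(b,*B(282,256),.15))
print('board', onz(b,*B(262,322),.094))
for p in [(275,100),(730,138),(688,188),(212,145)]: print('box z.07',onz(b,*B(*p),.07))
for p in [(688,255),(212,190)]: print('box base',onz(b,*B(*p),0))
print('ring tape',onz(b,*B(195,272),.03), 'orange',onz(b,*B(110,315),.15))
E
```

```text
open [0.63902406 0.15781592 0.074     ] [0.63844689 0.15042548 0.074     ]
done [0.44664909 0.28065445 0.074     ] [0.44821493 0.27198078 0.074     ]
stand [ 0.44560158 -0.23692644  0.022     ]
stand [ 0.54506711 -0.22066612  0.022     ]
stand [ 0.55764651 -0.2933561   0.022     ]
stand [ 0.45691744 -0.31186495  0.022     ]
ring [ 0.51297537 -0.26286672  0.029     ]
handles [ 0.47986631 -0.21477576  0.15      ] [ 0.48814714 -0.26021747  0.15      ]
board [ 0.47224373 -0.25240293  0.094     ]
box z.07 [0.43571313 0.14810454 0.07      ]
box z.07 [0.82395272 0.09390219 0.07      ]
box z.07 [0.78077099 0.00193025 0.07      ]
box z.07 [0.39333974 0.05781886 0.07      ]
box base [0.78737579 0.01745399 0.        ]
box base [0.38267918 0.10982295 0.        ]
ring tape [ 0.39807649 -0.08136742  0.03      ] orange [ 0.39018372 -0.33811868  0.15      ]
```

>>> {"fn": "move_arm", "kwargs": {"increments": [[[0,0,45],0],[[0,0,45],0],[[10,15,25],0],[[24,36,0],-0.03],[[24,36,0],-0.03],[[24,36,0],-0.03],[[24,36,0],-0.03],[[24,36,0],-0.03]], "jaw": 1}}

```text
clock: 0.95
tool_pos: [0.3564, -0.4351, 0.3396]
orientation: [179.4, -0.1, -169.7]
force: [0.2, -0.1, -0.6]
opening: 0.0874
```

>>> {"fn": "move_arm", "kwargs": {"increments": [[[20,34,0],0],[[20,34,0],0],[[20,34,0],0],[[20,34,0],0],[[20,30,-10],0],[[10,15,-10],0],[[0,0,0],0],[[0,0,0],0]]}}

```text
clock: 1.75
tool_pos: [0.4711, -0.241, 0.3187]
orientation: [179.4, -0.0, -169.4]
force: [-0.3, -0.1, 0.8]
opening: 0.0877
```

```bash
python3 - <<'E'
from h import *
s=snap('wrist','w1');snap('scene','s1'); print(-np.array(s['R']).T@s['t']); o=ctrl.get_obs(); print(o['tool_pos'],o['orientation'],o['joint_pos'])
E
```

```text
[ 0.40259151 -0.25621746  0.47676606]
[ 0.47086886 -0.2415569   0.31874272] [ 1.79349889e+02 -3.30911282e-02 -1.69480512e+02] [ -6.37874481   4.19504874  -8.25927297  -0.62665021 -77.76702681
 -72.96799184]
```

View pics/w1.png

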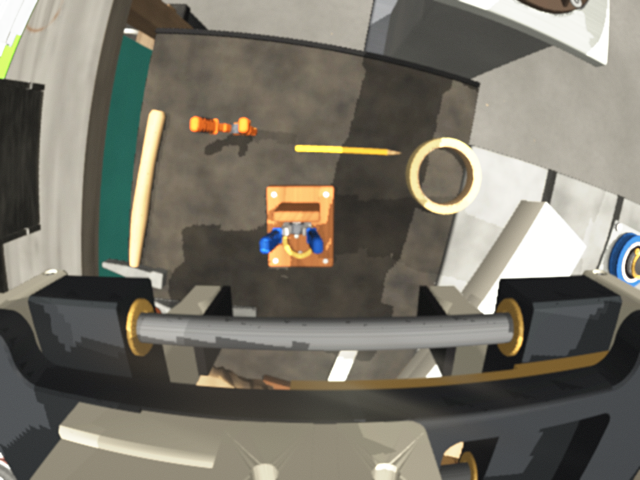

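```bash
python3 - <<'E'
import cv2
a=cv2.imread('pics/w1.png')[175:280,240:360]
cv2.imwrite('pics/c3.png',cv2.resize(a,None,fx=5.5,fy=5.5,interpolation=2))
E
```

```text
(no output)
```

View pics/c3.png

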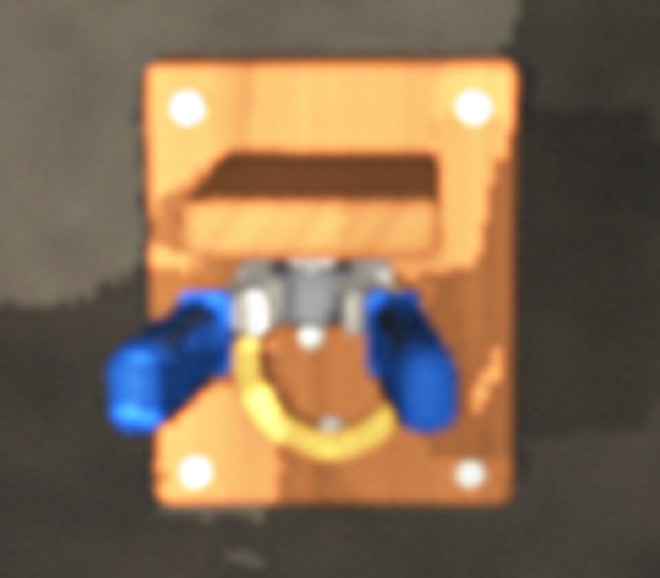

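```bash
python3 - <<'E'
from h import *
w=load('w1');b=load('side0')
C=lambda x,y:(240+x/5.5-.4,175+y/5.5-.4);B=lambda x,y:(200+x/3.3-.35,190+y/3.3-.35)
for z in (.14,.15,.16,.17,.18):
    l=onz(w,*C(107,385),z,True);r=onz(w,*C(457,390),z,True); m=(l+r)/2
    s=(onz(b,*B(277,220),z)+onz(b,*B(282,254),z))/2
    d=l-r; print(z,m[:2],np.hypot(*d[:2])*1e3,np.degrees(np.arctan2(-d[0],d[1])),s[:2])
P=[onz(w,*C(*p),.022,True) for p in [(145,60),(518,60),(512,503),(155,503)]]
print(np.array(P),np.mean(P,0))
for a,c in((0,1),(3,2)):
    d=P[c]-P[a]; print(np.degrees(np.arctan2(-d[0],d[1])),np.hypot(*d[:2]))
for a,c in((0,3),(1,2)):
    d=P[c]-P[a]; print(np.degrees(np.arctan2(d[1],d[0])),np.hypot(*d[:2]))
for p in [(187,107),(473,107),(470,473),(195,473)]: print('screw',onz(w,*C(*p),.022,True))
for p in [(250,270),(390,270)]: print('jaw',onz(w,*C(*p),.09,True))
print('boardtop',[onz(w,*C(*p),.094,True) for p in [(185,200),(437,200),(437,255),(187,255)]])
print('ring back',onz(w,*C(325,450),.03,True))
E
```

```text
0.14 [ 0.49364781 -0.26771291] 60.0887437210488 -170.45260232482062 [ 0.48149295 -0.21713486]
0.15 [ 0.49094397 -0.26737156] 58.30445633578999 -170.45260232482065 [ 0.48371335 -0.23480651]
0.16 [ 0.48824012 -0.26703021] 56.52016895053119 -170.45260232482065 [ 0.48593376 -0.25247817]
0.17 [ 0.48553628 -0.26668886] 54.73588156527239 -170.45260232482065 [ 0.48815416 -0.27014982]
0.18 [ 0.48283243 -0.26634752] 52.951594180013615 -170.45260232482067 [ 0.49037457 -0.28782148]
[[ 0.45634353 -0.31439265  0.022     ]
 [ 0.44171948 -0.23225615  0.022     ]
 [ 0.54332991 -0.21411295  0.022     ]
 [ 0.55862163 -0.2965589   0.022     ]] [ 0.50000364 -0.26433016  0.022     ]
10.095475375075184 0.08342821611818786
10.507570826463015 0.08385208395424476
9.890954720814959 0.10382125687202431
10.123842897557918 0.10321751367928025
screw [ 0.46524457 -0.30328716  0.022     ]
screw [ 0.45395902 -0.24015176  0.022     ]
screw [ 0.53789131 -0.22511843  0.022     ]
screw [ 0.54957586 -0.28828946  0.022     ]
jaw [ 0.48509733 -0.2791306   0.09      ]
jaw [ 0.48026408 -0.25246579  0.09      ]
boardtop [array([ 0.47301157, -0.29336921,  0.094     ]), array([ 0.46452474, -0.24612929,  0.094     ]), array([ 0.4749746 , -0.24420855,  0.094     ]), array([ 0.48349172, -0.29132287,  0.094     ])]
ring back [ 0.53611149 -0.25917809  0.03      ]
```

>>> {"fn": "move_arm", "kwargs": {"increments": [[[4,-7,-20],0],[[4,-7,-30],0],[[4,-6,-30],0],[[3,-5,-25],0],[[0,0,-10],0],[[0,0,0],0],[[0,0,0],0],[[0,0,0],0]]}}

```text
clock: 2.65
tool_pos: [0.4847, -0.2746, 0.2064]
orientation: [179.6, 0.4, -170.0]
force: [-0.1, 0.4, 0.3]
opening: 0.0878
```

```bash
python3 - <<'E'
from h import *
s=snap('wrist','w2');o=ctrl.get_obs(); print(o['tool_pos'],o['orientation'])
import cv2
cv2.imwrite('pics/c4.png',cv2.resize(cv2.imread('pics/w2.png')[140:340,200:440],None,fx=3,fy=3,interpolation=2))
E
```

```text
[ 0.48487935 -0.27460576  0.20663089] [ 179.65840861    0.4476299  -169.9794667 ]
```

View pics/c4.png

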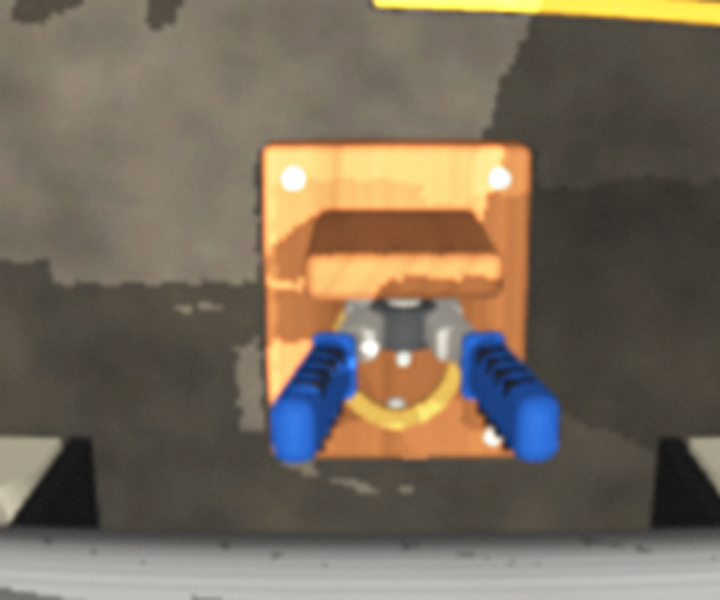

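```bash
python3 - <<'E'
from h import *
w=load('w2')
C=lambda x,y:(200+x/3-.33,140+y/3-.33)
for z in (.16,.165,.17,.175):
    l=onz(w,*C(271,422),z,True);r=onz(w,*C(558,422),z,True); m=(l+r)/2; d=r-l
    print(z,m[:2],np.hypot(*d[:2])*1e3,np.degrees(np.arctan2(-d[0],d[1])))
P=[onz(w,*C(*p),.022,True) for p in [(262,143),(530,143),(530,459),(265,459)]]
print(np.mean(P,0))
o=onz(w,*C(375,480),.2066,True);print('fingers',o)
E
```

```text
0.16 [ 0.48814283 -0.2663298 ] 56.3910222236722 9.740522276432426
0.165 [ 0.48633994 -0.26687608] 55.0084541748481 9.740522276432449
0.17 [ 0.48453705 -0.26742235] 53.62588612602402 9.740522276432472
0.175 [ 0.48273416 -0.26796863] 52.243318077199945 9.740522276432491
[ 0.50040823 -0.2640642   0.022     ]
fingers [ 0.48166354 -0.27576248  0.2066    ]
```

>>> {"fn": "move_arm", "kwargs": {"increments": [[[1,7,-2],0],[[0,0,-15],0],[[0,0,-20],0],[[0,0,-20],0],[[0,0,-12],0],[[0,0,-5],0],[[0,0,0],0],[[0,0,0],0]]}}

```text
clock: 3.5
tool_pos: [0.4901, -0.2651, 0.1371]
orientation: [179.9, 1.1, -169.8]
force: [0.2, 0.2, 0.7]
opening: 0.0879
```

```bash
python3 - <<'E'
from h import *
s=snap('wrist','w3');s=snap('side','d3');o=ctrl.get_obs(); print(o['tool_pos'],o['orientation'],o['force'])
import cv2
cv2.imwrite('pics/c5.png',np.hstack([cv2.resize(cv2.imread('pics/w3.png')[180:380,200:440],(400,333)),cv2.resize(cv2.imread('pics/d3.png')[200:360,190:382],(400,333))]))
E
```

```text
[ 0.49012785 -0.2651993   0.13724734] [ 179.95602318    1.14116206 -169.81854587] [-1.02640812  0.17876594 -0.32736913]
```

View pics/c5.png

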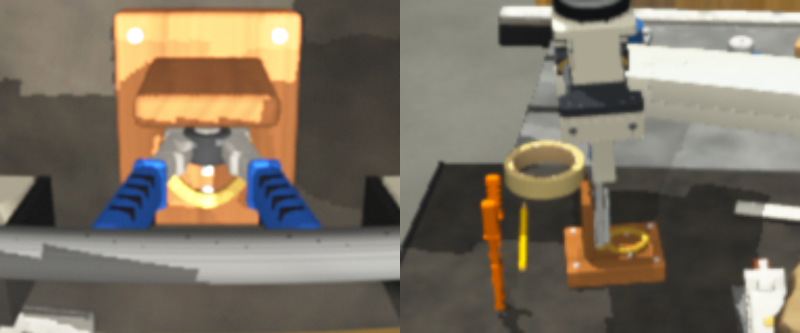

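>>> {"fn": "move_arm", "kwargs": {"increments": [[[-2,-1,-3],0],[[-2,0,-3],0],[[0,0,-3],0],[[0,0,-2],0],[[0,0,0],0],[[0,0,0],0],[[0,0,0],0],[[0,0,0],0]]}}

```text
clock: 4.4
tool_pos: [0.4864, -0.2667, 0.1267]
orientation: [-180.0, 1.3, -169.8]
force: [0.9, -0.1, -1.2]
opening: 0.0874
```

>>> {"fn": "move_arm", "kwargs": {"increments": [[[0,0,0],0],[[0,0,0],0],[[0,0,0],0],[[0,0,0],0],[[0,0,0],0],[[0,0,0],0],[[0,0,0],0],[[0,0,0],0]], "jaw": -1}}

```text
clock: 5.2
tool_pos: [0.4868, -0.2659, 0.1277]
orientation: [180.0, 1.3, -169.8]
force: [-1.1, 4.7, 3.2]
opening: 0.0311
```

```bash
python3 - <<'E'
from h import *
s=snap('wrist','w4');s=snap('side','d4');o=ctrl.get_obs(); print(o['tool_pos'],o['orientation'],o['force'],o['opening'])
import cv2
cv2.imwrite('pics/c6.png',np.hstack([cv2.resize(cv2.imread('pics/w4.png')[180:380,200:440],(400,333)),cv2.resize(cv2.imread('pics/d4.png')[200:360,190:382],(400,333))]))
E
```

```text
[ 0.48689182 -0.26636153  0.12767747] [-179.98278902    1.33946002 -169.82079418] [0.73740917 0.1582562  0.80997444] 0.030657034473979432
```

View pics/c6.png

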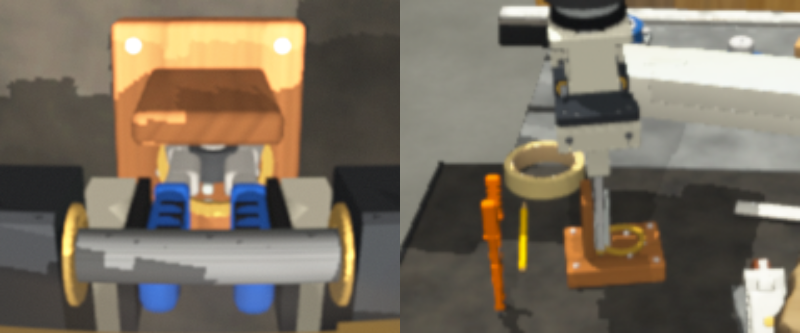

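>>> {"fn": "move_arm", "kwargs": {"increments": [[[0,0,5],0],[[0,0,8],0],[[0,0,10],0],[[0,0,15],0],[[0,0,20],0],[[0,0,20],0],[[0,0,20],0],[[0,0,10],0]]}}

```text
clock: 6.1
tool_pos: [0.4854, -0.2667, 0.2411]
orientation: [180.0, 1.2, -169.9]
force: [0.1, -0.5, -2.0]
opening: 0.0305
```

```bash
python3 - <<'E'
from h import *
s=snap('wrist','w5');s=snap('side','d5');s=snap('scene','s5');o=ctrl.get_obs(); print(o['tool_pos'],o['orientation'],o['force'],o['opening'])
import cv2
cv2.imwrite('pics/c7.png',np.hstack([cv2.resize(cv2.imread('pics/w5.png')[180:380,200:440],(400,333)),cv2.resize(cv2.imread('pics/d5.png')[200:360,190:382],(400,333))]))
E
```

```text
[ 0.48502191 -0.26626064  0.23895485] [ 179.91506146    1.12777344 -169.88370088] [ 0.57416951 -0.13275628 -3.024451  ] 0.030733181007815705
```

View pics/c7.png

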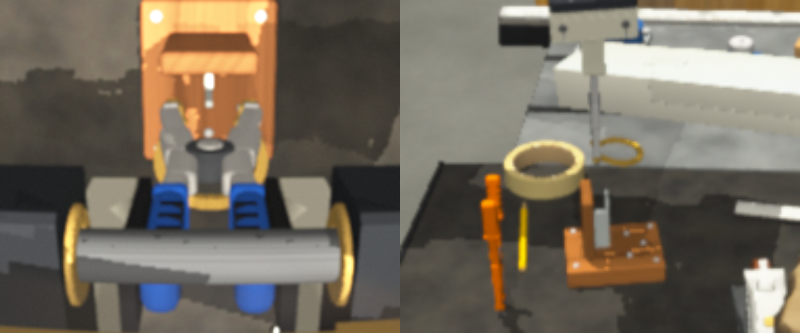

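View pics/s5.png

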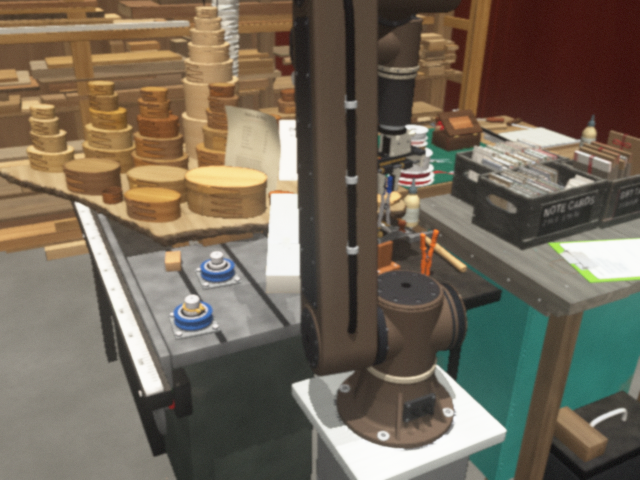

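```bash
python3 - <<'E'
from h import *
a=load('scene0');b=load('side0')
for z in (.05,.1,.15):
    print(z,'box bottom-left scene',onz(a,190,205,z)[:2],'near',onz(a,225,216,z)[:2],'sideL',onz(b,415,215,z)[:2], 'top near scene', onz(a,225,192,z)[:2],'smallbox',onz(a,155,215,z)[:2],'side orange',onz(b,438,265,z)[:2])
print('fence near edge z0/.06',[onz(a,*p,z)[:2] for z in (0,.06) for p in ((267,290),(305,292))],[onz(a,*p,.06)[:2] for p in ((267,275),(305,275),(272,195),(304,195))])
E
```

```text
0.05 box bottom-left scene [1.04436516 0.11433818] near [0.91524512 0.03944488] sideL [0.82482975 0.24713088] top near scene [ 1.10681964 -0.02625852] smallbox [1.01056166 0.23605006] side orange [ 0.85238251 -0.05626032]
0.1 box bottom-left scene [0.92886177 0.14417245] near [0.80785136 0.07398297] sideL [0.80975093 0.13677842] top near scene [0.98739367 0.01240621] smallbox [0.89718136 0.25823997] side orange [ 0.83531825 -0.14475044]
0.15 box bottom-left scene [0.81335837 0.17400672] near [0.70045761 0.10852107] sideL [0.79467212 0.02642596] top near scene [0.86796769 0.05107094] smallbox [0.78380106 0.28042989] side orange [ 0.81825398 -0.23324056]
fence near edge z0/.06 [array([0.52161951, 0.06037256]), array([ 0.47070206, -0.02671425]), array([0.42827653, 0.09788495]), array([0.38096986, 0.01697386])] [array([0.49750167, 0.06938105]), array([ 0.4572468 , -0.01945716]), array([ 0.99461827, -0.15340279]), array([ 0.95160071, -0.25183966])]
```

>>> {"fn": "move_arm", "kwargs": {"increments": [[[5,8,8],0],[[8,18,8],0],[[14,30,0],0],[[14,30,0],0],[[14,30,0],0],[[14,30,0],0],[[14,30,0],0],[[14,30,0],0]]}}

```text
clock: 7.05
tool_pos: [0.5809, -0.0518, 0.25]
orientation: [179.7, 0.4, -170.3]
force: [0.0, -0.7, -2.0]
opening: 0.0306
```

>>> {"fn": "move_arm", "kwargs": {"increments": [[[14,30,0],0],[[14,30,0],0],[[14,30,0],0],[[14,30,0],0],[[14,25,0],0],[[10,15,0],0],[[5,5,0],0],[[0,0,0],0]]}}

```text
clock: 7.85
tool_pos: [0.6666, 0.1296, 0.2414]
orientation: [179.9, -0.4, -170.0]
force: [-0.0, -0.7, -1.9]
opening: 0.0303
```

```bash
python3 - <<'E'
from h import *
s=snap('wrist','w6');s=snap('side','d6');s=snap('scene','s6');o=ctrl.get_obs(); print(o['tool_pos'],o['orientation'],o['force'],o['opening'])
E
```

```text
[0.66606363 0.12795817 0.24239211] [ 179.85732057   -0.37924664 -170.04382545] [ 0.20341246  0.04157412 -1.43924313] 0.030765001799272
```

View pics/w6.png

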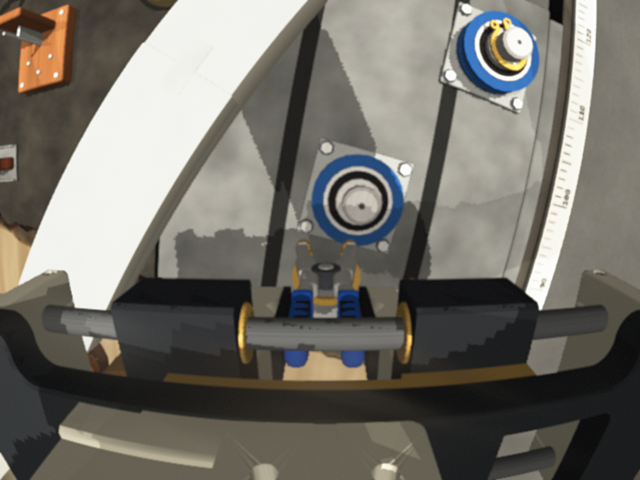

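View pics/s6.png

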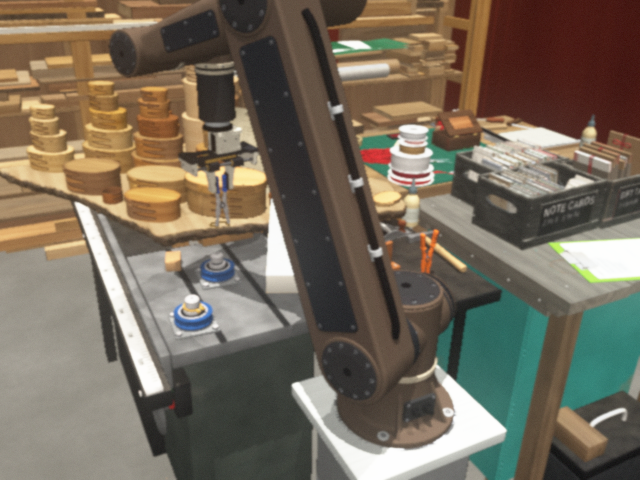

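View pics/d6.png

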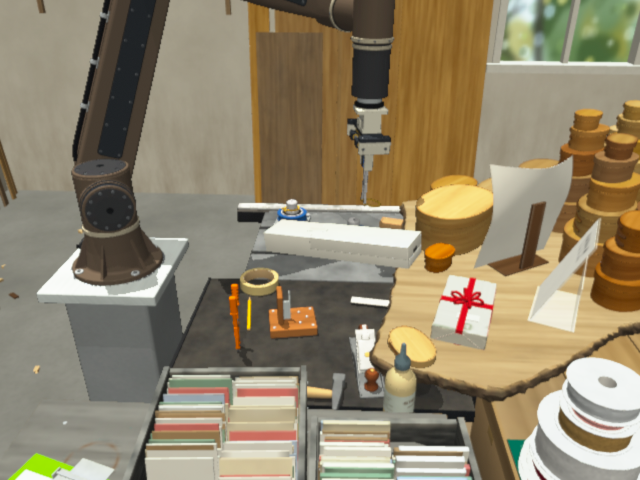

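```bash
python3 - <<'E'
from h import *
im=cv2.imread('pics/w6.png'); cv2.imwrite('pics/c8.png',cv2.resize(im[130:330,260:460],None,fx=3.5,fy=3.5,interpolation=2)[:600])
cv2.imwrite('pics/c8.png',cv2.resize(im[140:310,270:430],None,fx=3.5,fy=3.5,interpolation=2))
w=load('w6')
hsv=cv2.cvtColor(im,cv2.COLOR_BGR2HSV)
m=cv2.inRange(hsv,(100,130,60),(125,255,255)); m[:,:300]=0;m[260:]=0;m[:,420:]=0
ys,xs=np.nonzero(m); h=cv2.convexHull(np.stack([xs,ys],1).astype(np.int32))[:,0]
# project hull to z planes and fit circle
for z in (.038,):
    P=np.array([onz(w,*p,z,True)[:2] for p in h]); 
    c=cv2.minEnclosingCircle((P*1e3).astype(np.float32)); 
    A=np.c_[2*P,np.ones(len(P))]; s=np.linalg.lstsq(A,(P**2).sum(1),rcond=None)[0]; print(z,c,s[:2],np.sqrt(s[2]+s[:2]@s[:2]))
print(onz(w,361.5,206,.074,True))
E
```

```text
0.038 ((638.5488891601562, 157.30104064941406), 45.41586685180664) [0.63857595 0.15727273] 0.044849684123536585
[0.63881034 0.15763917 0.074     ]
```

View pics/c8.png

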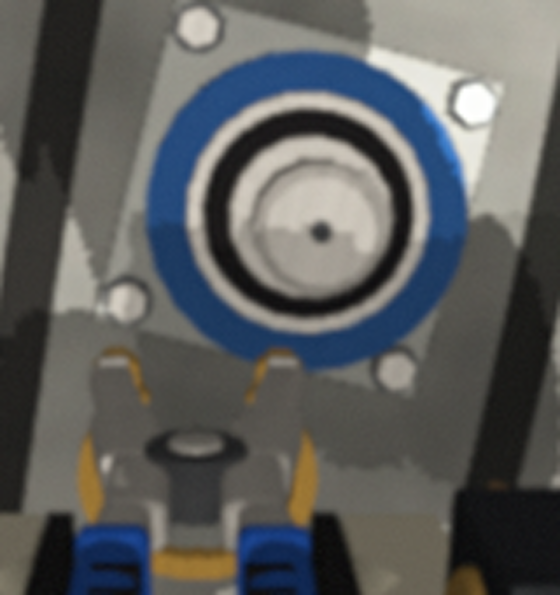

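```bash
python3 - <<'E'
from h import *
from scipy.spatial.transform import Rotation as Ro
w=load('w6')
C=lambda x,y:(270+x/3.5-.36,140+y/3.5-.36)
tcp=np.array([.66606,.12796,.24239]); Rt=Ro.from_euler('xyz',[179.857,-.379,-170.04],degrees=True).as_matrix()
f=lambda p:((p-tcp)@Rt)  # tool coords
for n,p,z in [('Lside',(80,470),.139),('Rside',(317,470),.139),('eyeL',(118,348),.139),('eyeR',(282,348),.139),('eyeLin',(148,400),.139),('eyeRin',(248,400),.139),('back',(195,580),.139),('backin',(195,553),.139),('pivot',(196,442),.21),('handleL',(75,540),.24),('handleR',(312,540),.24)]:
    P=onz(w,*C(*p),z,True); t=f(P); print(n,P.round(4),(t*1e3).round(1))
E
```

```text
Lside [0.6895 0.109  0.139 ] [-20.4 -23.  103.2]
Rside [0.6808 0.1585 0.139 ] [-20.4  27.3 103.3]
eyeL [0.6618 0.1127 0.139 ] [  6.1 -14.5 103.4]
eyeR [0.656  0.1461 0.139 ] [  6.1  19.3 103.5]
eyeLin [0.6717 0.1207 0.139 ] [ -5.   -8.4 103.3]
eyeRin [0.6681 0.1412 0.139 ] [ -5.   12.4 103.4]
back [0.7102 0.1374 0.139 ] [-45.8   1.4 103.1]
backin [0.7039 0.1363 0.139 ] [-39.4   1.4 103.1]
pivot [0.6572 0.1279 0.21  ] [ 8.5  1.4 32.5]
handleL [0.6642 0.1127 0.24  ] [  4.5 -14.7   2.4]
handleR [0.6587 0.1436 0.24  ] [ 4.5 16.7  2.5]
```

>>> {"fn": "move_arm", "kwargs": {"increments": [[[-10,5,0],0],[[-14,6,0],0],[[-14,6,0],0],[[-10,5,-5],0],[[-2,1,-15],0],[[0,0,-15],0],[[0,0,-8],0],[[0,0,0],0]]}}

```text
clock: 8.8
tool_pos: [0.6094, 0.1474, 0.201]
orientation: [179.7, -0.1, -170.4]
force: [-0.6, -0.1, -2.3]
opening: 0.0307
```

```bash
python3 - <<'E'
from h import *
w=snap('wrist','w7');d=snap('side','d7');s=snap('scene','s7');o=ctrl.get_obs(); print(o['tool_pos'],o['orientation'],o['force'],o['opening'])
a=cv2.resize(cv2.imread('pics/w7.png')[150:330,230:430],(400,360),interpolation=2)
b=cv2.resize(cv2.imread('pics/s7.png')[200:300,165:275],(400,364),interpolation=2)[:360]
cv2.imwrite('pics/c9.png',np.hstack([a,b]))
E
```

```text
[0.6105804  0.14777258 0.20254025] [ 1.79712753e+02  3.19090726e-03 -1.70376175e+02] [ 0.31235674  0.67980007 -1.49124187] 0.03007246040881666
```

View pics/c9.png

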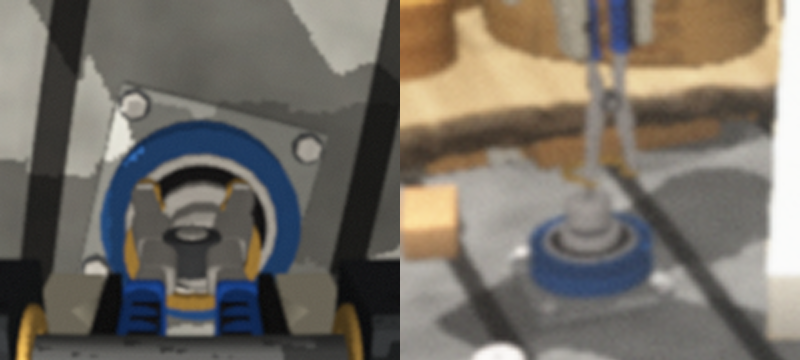

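>>> {"fn": "move_arm", "kwargs": {"increments": [[[3,2,-1],0],[[2,1,-2],-0.006],[[1,0,-3],0],[[0,0,0],0],[[0,0,0],0],[[0,0,0],0],[[0,0,0],0],[[0,0,0],0]]}}

```text
clock: 9.75
tool_pos: [0.6184, 0.1512, 0.1975]
orientation: [179.7, 0.1, -170.8]
force: [0.7, -0.5, -1.2]
opening: 0.0305
```

```bash
python3 - <<'E'
from h import *
w=snap('wrist','w8');d=snap('side','d8');s=snap('scene','s8');o=ctrl.get_obs(); print(o['tool_pos'],o['orientation'],o['force'],o['opening'])
cv2.imwrite('pics/c10.png',cv2.resize(cv2.imread('pics/w8.png')[190:320,260:400],(646,600),interpolation=2))
b=cv2.resize(cv2.imread('pics/s8.png')[200:300,165:265],(400,400),interpolation=2)
a=cv2.resize(cv2.imread('pics/d8.png')[150:250,300:400],(400,400),interpolation=2)
cv2.imwrite('pics/c11.png',np.hstack([a,b]))
E
```

```text
[0.61839104 0.15121912 0.19749175] [ 1.79685917e+02  1.38164447e-01 -1.70779698e+02] [-0.25568717 -0.23017693 -1.04099181] 0.030846810506210114
```

View pics/c10.png

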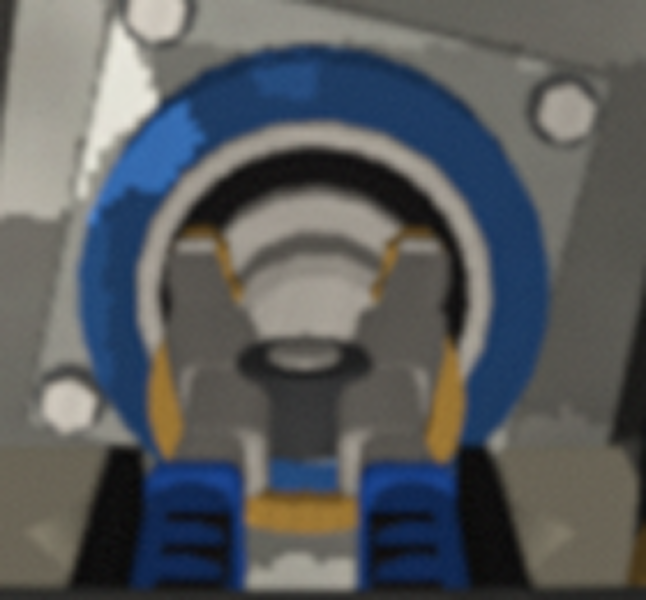

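View pics/c11.png

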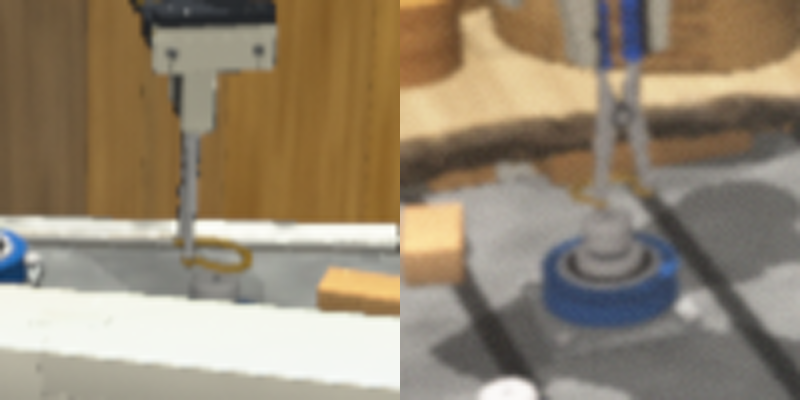

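```bash
python3 - <<'E'
from h import *
from scipy.spatial.transform import Rotation as Ro
w=load('w8');d=load('d8');s=load('s8')
k=646/140
C=lambda x,y:(260+x/k-.4,190+y/k-.4)
tcp=np.array([.61839,.15122,.19749]); Rt=Ro.from_euler('xyz',[179.686,.138,-170.78],degrees=True).as_matrix()
f=lambda p:((p-tcp)@Rt)
zr=.19749+.019-.122
for n,p,z in [('Lside',(148,400),zr),('Rside',(465,400),zr),('eyeL',(190,228),zr),('eyeR',(432,228),zr),('eyeLin',(240,298),zr),('eyeRin',(376,298),zr),('back',(302,533),zr),('backin',(302,492),zr),('pul top',(315,45),.038),('pul L',(80,285),.038),('pul R',(548,285),.038),('axle back edge',(314,262),.071),('collar back',(314,185),.048)]:
    P=onz(w,*C(*p),z,True); print(n,P.round(4),(f(P)*1e3).round(1))
im=cv2.imread('pics/w8.png');hsv=cv2.cvtColor(im,cv2.COLOR_BGR2HSV)
m=cv2.inRange(hsv,(100,110,50),(125,255,255)); m[290:]=0
cs=max(cv2.findContours(m,0,1)[0],key=cv2.contourArea)
h=cv2.convexHull(cs)[:,0]; h=h[h[:,1]<285]
P=np.array([onz(w,*p,.038,True)[:2] for p in h]); A=np.c_[2*P,np.ones(len(P))]; q=np.linalg.lstsq(A,(P**2).sum(1),rcond=None)[0]; print('circle',q[:2],np.sqrt(q[2]+q[:2]@q[:2]))
print('side axle px', proj(d,(.6387,.155,.074)), 'side ring ctr expected',proj(d,tcp+Rt@[-.023,.001,.103]), 'back', proj(d,tcp+Rt@[-.0458,.001,.103]))
print('scene axle',proj(s,(.6387,.155,.074)),proj(s,(.6387,.1575,.074)), 'ring',proj(s,tcp+Rt@[-.023,.001,.103]))
E
python3 - <<'E'
import cv2
a=cv2.imread('pics/d8.png')[195:235,330:380];b=cv2.imread('pics/s8.png')[235:275,195:245]
import numpy as np
cv2.imwrite('pics/c12.png',np.hstack([cv2.resize(x,(400,320),interpolation=2) for x in(a,b)]))
E
```

```text
Lside [0.6441 0.1304 0.0945] [-21.8 -25.2 102.9]
Rside [0.636  0.1811 0.0945] [-21.9  26.1 103.2]
eyeL [0.6147 0.1331 0.0945] [  6.8 -17.9 102.9]
eyeR [0.6087 0.1706 0.0945] [  6.7  20.1 103.1]
eyeLin [0.6248 0.1425 0.0945] [ -4.7 -10.2 103. ]
eyeRin [0.6213 0.1638 0.0945] [ -4.7  11.4 103.1]
back [0.6633 0.1588 0.0945] [-45.3  -0.3 103.1]
backin [0.656  0.1576 0.0945] [-37.9  -0.3 103.1]
pul top [0.5905 0.1498 0.038 ] [ 28.1   2.1 159.4]
pul L [0.6436 0.1125 0.038 ] [-18.2 -43.2 159.3]
pul R [0.6292 0.2019 0.038 ] [-18.4  47.4 159.8]
axle back edge [0.6232 0.1545 0.071 ] [ -5.    1.8 126.5]
collar back [0.6148 0.1534 0.048 ] [  3.5   1.9 149.5]
circle [0.4498962  0.27749958] 0.047500434815747374
side axle px [353.67387385 219.2794979 ] side ring ctr expected [354.71939568 212.54467279] back [362.59832664 212.17557259]
scene axle [217.23735273 253.31584175] [216.34229841 253.49221849] ring [216.03908816 246.21409101]
```

View pics/c12.png

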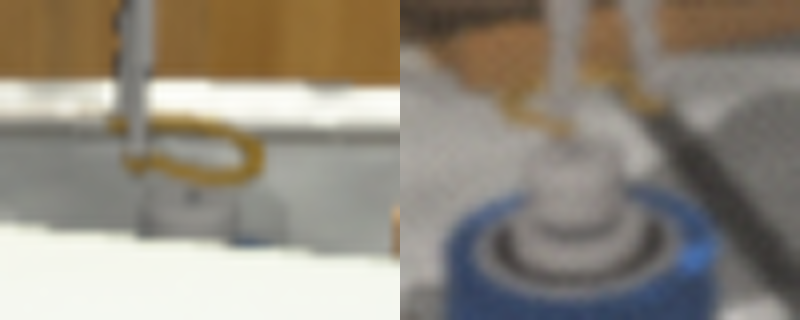

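>>> {"fn": "move_arm", "kwargs": {"increments": [[[-1.5,0.7,0],0],[[-1,0.7,0],0.004],[[0,0,-2],0],[[0,0,-4],0],[[0,0,-2],0],[[0,0,0],0],[[0,0,0],0],[[0,0,0],0]]}}

```text
clock: 10.7
tool_pos: [0.6155, 0.1527, 0.1886]
orientation: [179.7, 0.1, -170.5]
force: [0.4, -0.3, -2.0]
opening: 0.0306
```

```bash
python3 - <<'E'
from h import *
w=snap('wrist','w9');d=snap('side','d9');s=snap('scene','s9');o=ctrl.get_obs(); print(o['tool_pos'],o['orientation'],o['force'],o['opening'],o['qvel'])
a=cv2.imread('pics/d9.png')[195:235,330:380];b=cv2.imread('pics/s9.png')[235:275,195:245]
cv2.imwrite('pics/c13.png',np.hstack([cv2.resize(x,(400,320),interpolation=2) for x in(a,b)]))
cv2.imwrite('pics/c14.png',cv2.resize(cv2.imread('pics/w9.png')[190:320,260:400],(646,600),interpolation=2))
E
```

```text
[0.61550283 0.15280075 0.1886892 ] [ 1.79686420e+02  1.31782568e-01 -1.70516117e+02] [ 0.38833809  0.21854688 -1.51020552] 0.030560884052960494 [-0.02389571  0.03455071 -0.07707934 -0.03705281 -0.00479463  0.06028688]
```

View pics/c13.png

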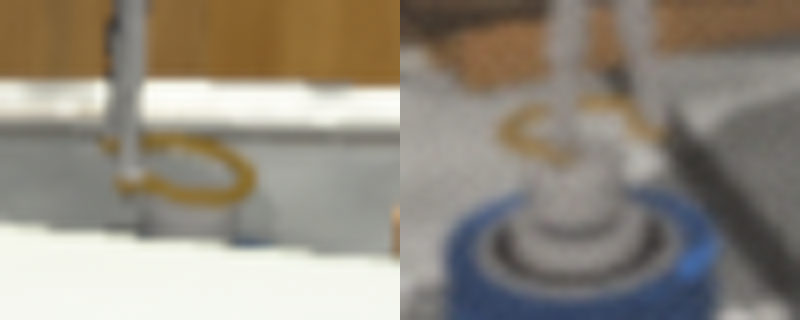

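View pics/c14.png

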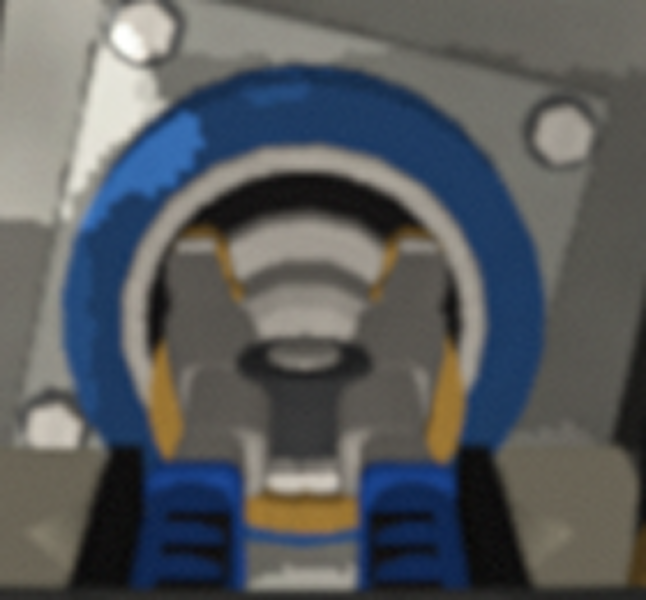

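```bash
python3 - <<'E'
from h import *
from scipy.spatial.transform import Rotation as Ro
w=load('w9'); k=646/140
C=lambda x,y:(260+x/k-.4,190+y/k-.4)
tcp=np.array([.6155,.1528,.18869]); Rt=Ro.from_euler('xyz',[179.686,.132,-170.516],degrees=True).as_matrix()
f=lambda p:((p-tcp)@Rt)
zr=.18869+.019-.122
im=cv2.imread('pics/w9.png');hsv=cv2.cvtColor(im,cv2.COLOR_BGR2HSV)
m=cv2.inRange(hsv,(100,110,50),(125,255,255)); m[286:]=0; m[:,:265]=0;m[:,390:]=0
ys,xs=np.nonzero(m); h=cv2.convexHull(np.stack([xs,ys],1).astype(np.int32))[:,0]; h=h[h[:,1]<282]
P=np.array([onz(w,*p,.038,True)[:2] for p in h]); A=np.c_[2*P,np.ones(len(P))]; q=np.linalg.lstsq(A,(P**2).sum(1),rcond=None)[0]
print('circle',q[:2],np.sqrt(q[2]+q[:2]@q[:2]),f(np.array([*q[:2],.038]))*1e3,len(h))
for n,p,z in [('Ls',(150,400),zr),('Rs',(465,400),zr),('eyeLin',(240,298),zr),('eyeRin',(376,298),zr),('backin',(302,495),zr-.006),('backout',(302,533),zr-.004),('pulley inner rim top',(305,145),.038),('collar back',(302,213),.048),('axle back 262',(302,262),.074),('285',(302,285),.074),('310',(302,310),.074),('front470',(302,470),.074),('front470 z71',(302,470),.071),('front493',(302,490),.071),('blue front',(305,545),.038)]:
    print(n,(f(onz(w,*C(*p),z,True))*1e3).round(1))
cv2.imwrite('pics/c15.png',cv2.resize(im[235:310,305:350],(480,800),interpolation=2)[:600] if 0 else cv2.resize(im[235:310,300:350],(400,600),interpolation=2))
E
```

```text
circle [0.63666565 0.15694726] 0.04545198058014846 [-21.21247877  -0.22304707 150.74031134] 31
Ls [-21.7 -24.9 102.9]
Rs [-21.8  26.  103.2]
eyeLin [ -4.6 -10.2 103. ]
eyeRin [ -4.6  11.3 103.1]
backin [-40.8  -0.4 109.1]
backout [-46.9  -0.4 107.1]
pulley inner rim top [ 10.9   0.2 150.7]
collar back [  0.4  -0.4 140.7]
axle back 262 [ -1.8  -0.4 114.7]
285 [ -5.7  -0.4 114.7]
310 [-10.   -0.4 114.7]
front470 [-38.5  -0.4 114.8]
front470 z71 [-39.7  -0.4 117.8]
front493 [-43.5  -0.4 117.8]
blue front [-68.9   0.3 150.9]
```

View pics/c15.png

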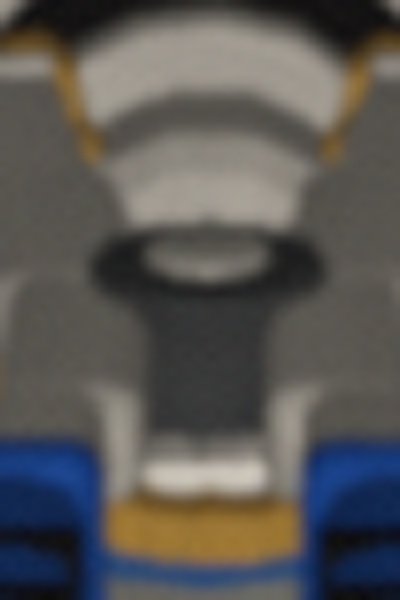

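```bash
python3 - <<'E'
from h import *
from scipy.spatial.transform import Rotation as Ro
k=646/140
C=lambda x,y:(260+x/k-.4,190+y/k-.4)
tcp=np.array([.6155,.1528,.18869]); Rt=Ro.from_euler('xyz',[179.686,.132,-170.516],degrees=True).as_matrix()
w=load('w9');f=lambda p:((p-tcp)@Rt)
for n,y,z,r in [('pulley',65,.038,46),('collar',213,.048,22.5),('low edge',262,.054,17.25),('bevel low',294,.071,17.25),('top back',314,.074,14.25),('top front',476,.074,-14.25),('bev front',493,.071,-17.25)]:
    p=onz(w,*C(303,y),z,True); print(n,f(p)[0]*1e3-r)
print(-np.array(w['R']).T@w['t'],np.degrees(np.arccos(-np.array(w['R'])[2,2])), f(-np.array(w['R']).T@w['t'])*1e3)
w1=load('w1');print(f(np.zeros(3))*0, Ro.from_matrix(np.array(w['R'])@Rt).as_rotvec(degrees=True))
t1=np.array([.47087,-.24156,.31874]);R1=Ro.from_euler('xyz',[179.35,-.033,-169.48],degrees=True).as_matrix()
print(Ro.from_matrix(np.array(w1['R'])@R1).as_rotvec(degrees=True),(-np.array(w1['R']).T@w1['t']-t1)@R1)
E
```

```text
pulley -20.298203357610248
collar -22.07440501059097
low edge -24.306857785276993
bevel low -25.345232429599726
top back -24.942727002260355
top front -25.400086618367567
bev front -26.804450529487724
[0.54604663 0.13964754 0.34649021] 15.250729719843338 [  70.30748078   -0.66299501 -157.96861564]
[ 0. -0.  0.] [ 11.85165299  11.88098934 -89.44704237]
[ 11.85648361  11.86302748 -89.36224012] [ 6.98979579e-02 -1.52511404e-04 -1.57997728e-01]
```

>>> {"fn": "move_arm", "kwargs": {"increments": [[[1.2,-0.1,0],0],[[1.2,-0.1,0],0],[[0,0,-2],0],[[0,0,-2],0],[[0,0,-2],0],[[0,0,-2],0],[[0,0,0],0],[[0,0,0],0]]}}

```text
clock: 11.65
tool_pos: [0.6181, 0.1525, 0.1799]
orientation: [179.7, 0.1, -170.5]
force: [0.3, 0.8, -0.6]
opening: 0.0307
```

```bash
cat > v.py <<'E'
from h import *
import sys
n=sys.argv[1]
w=snap('wrist','w'+n);d=snap('side','d'+n);s=snap('scene','s'+n);o=ctrl.get_obs(); print(o['clock'],o['tool_pos'],o['orientation'],o['force'],o['moment'],o['opening'])
im=cv2.imread(f'pics/w{n}.png')
a=cv2.imread(f'pics/d{n}.png')[195:235,330:380];b=cv2.imread(f'pics/s{n}.png')[235:275,195:245]
cv2.imwrite(f'pics/v{n}.png',np.hstack([np.vstack([cv2.resize(x,(375,300),interpolation=2) for x in(a,b)]),cv2.resize(im[205:305,290:360],(420,600),interpolation=2)]))
E
python3 v.py 10
```

```text
11.8 [0.61815207 0.1525351  0.18000044] [ 1.79680698e+02  1.36409544e-01 -1.70522732e+02] [ 0.27167653 -0.32510205 -3.01967605] [ 0.01881507  0.01981431 -0.03145665] 0.030904781488943187
```

View pics/v10.png

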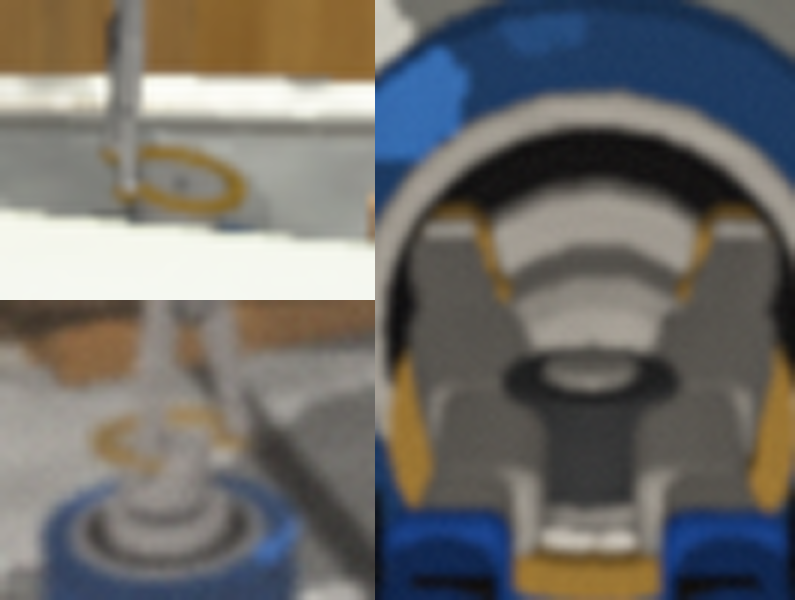

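>>> {"fn": "move_arm", "kwargs": {"increments": [[[0,0,-1.5],0],[[0,0,-1.5],0],[[0,0,-1.5],0],[[0,0,-1.5],0],[[0,0,0],0],[[0,0,0],0],[[0,0,0],0],[[0,0,0],0]]}}

```text
clock: 12.6
tool_pos: [0.6182, 0.1526, 0.1736]
orientation: [179.7, 0.2, -170.5]
force: [-0.2, -0.1, -1.8]
opening: 0.0306
```

```bash
python3 v.py 11
```

```text
12.75 [0.61820955 0.15259134 0.17364605] [ 1.79674744e+02  1.53428084e-01 -1.70523076e+02] [ 0.5954317  -0.05011684 -1.96768779] [-0.05545086 -0.0212008  -0.01807298] 0.030872791862608127
```

View pics/v11.png

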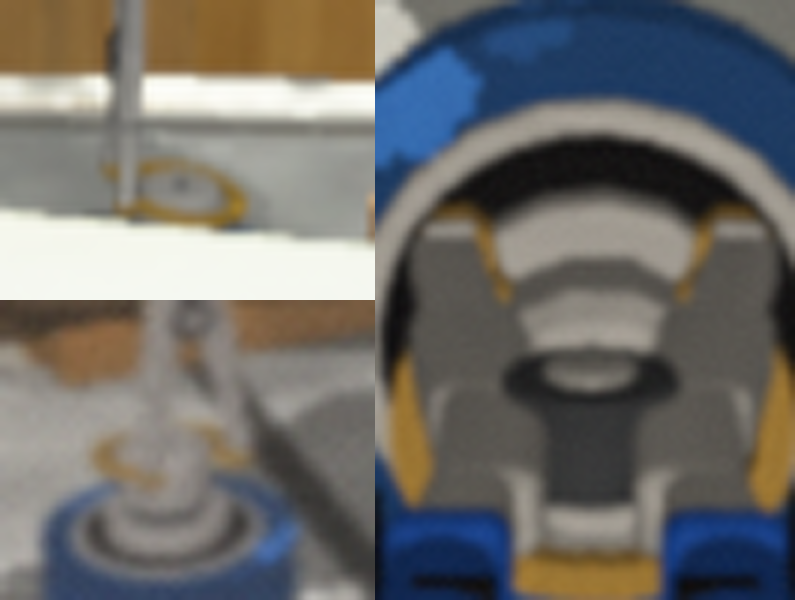

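>>> {"fn": "move_arm", "kwargs": {"increments": [[[0,0,-2],0],[[0,0,-2],0],[[0,0,-2],0],[[0,0,-2],0],[[0,0,-2],0],[[0,0,-1.5],0],[[0,0,0],0],[[0,0,0],0]]}}

```text
clock: 13.55
tool_pos: [0.6181, 0.1525, 0.1608]
orientation: [179.7, 0.1, -170.5]
force: [0.1, 0.0, -1.6]
opening: 0.0305
```

```bash
python3 v.py 12
```

```text
13.7 [0.61809592 0.15255359 0.16090927] [ 1.79679797e+02  1.36287561e-01 -1.70524587e+02] [ 0.32524162 -0.52643068 -2.25656605] [-0.05603414  0.05526421  0.02790734] 0.030413711334153826
```

View pics/v12.png

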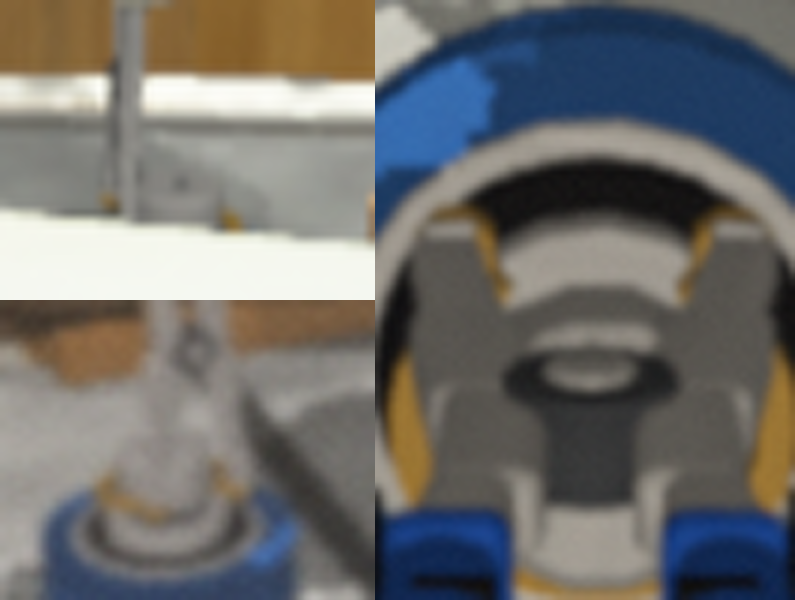

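>>> {"fn": "move_arm", "kwargs": {"increments": [[[0,0,-1],0],[[0,0,-1],0],[[0,0,-1],0],[[0,0,-1],0],[[0,0,0],0],[[0,0,0],0],[[0,0,0],0],[[0,0,0],0]]}}

```text
clock: 14.5
tool_pos: [0.6183, 0.1526, 0.1568]
orientation: [179.7, 0.2, -170.5]
force: [0.0, 0.5, -1.8]
opening: 0.0303
```

```bash
python3 v.py 13
```

```text
14.65 [0.6182466  0.15260898 0.15681772] [ 1.79669458e+02  1.64144620e-01 -1.70522383e+02] [ 0.18762966 -1.22906013 -2.28687452] [-0.03981198  0.01297905 -0.06800045] 0.030445380762917973
```

View pics/v13.png

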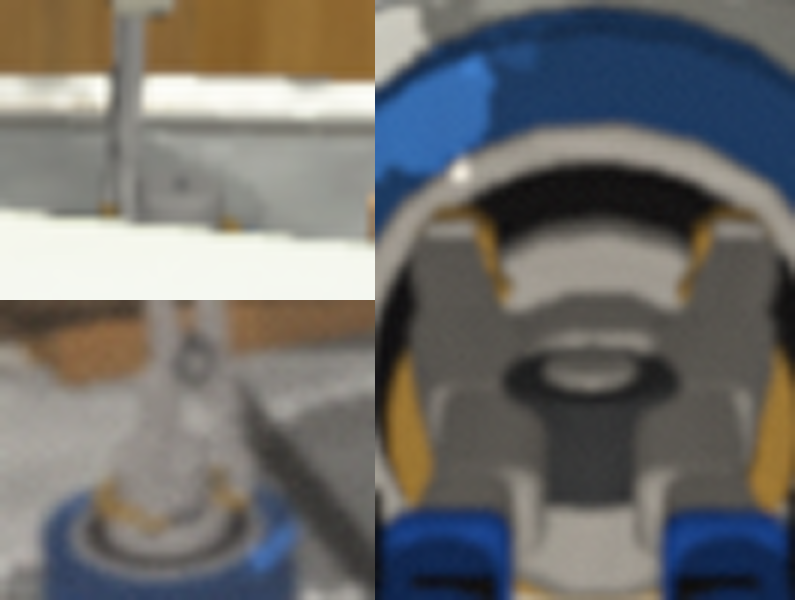

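>>> {"fn": "move_arm", "kwargs": {"increments": [[[0,0,-0.6],0],[[0,0,-0.6],0],[[0,0,-0.6],0],[[0,0,0],0],[[0,0,0],0],[[0,0,0],0],[[0,0,0],0],[[0,0,0],0]]}}

```text
clock: 15.45
tool_pos: [0.6183, 0.1526, 0.155]
orientation: [179.7, 0.2, -170.5]
force: [-0.7, -0.6, -1.5]
opening: 0.0306
```

```bash
python3 v.py 14; cp pics/v14.png pics/x.png; python3 -c "
from h import *
F=[]
for i in range(6):
    ctrl.snapshot('side'); F.append(ctrl.get_obs()['force'])
print(np.mean(F,0),np.std(F,0))"
```

```text
15.6 [0.61831967 0.15263987 0.1550146 ] [ 179.66619493    0.18170003 -170.52001949] [ 0.22978012  0.70982343 -2.15694032] [-0.04727937  0.02377274 -0.02847089] 0.030803043917965754
[-0.39874582 -0.03490155 -1.77451542] [0.18333619 0.5538679  0.61441346]
```

View pics/v14.png

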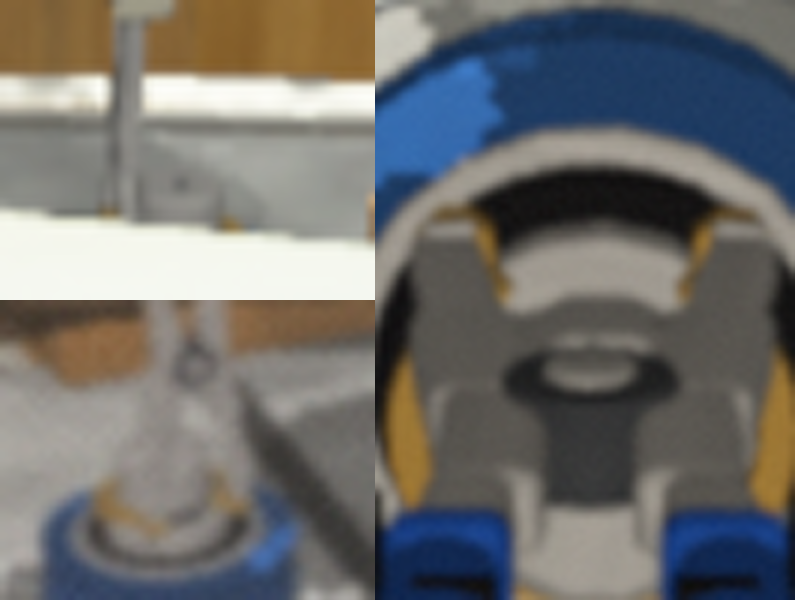

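>>> {"fn": "move_arm", "kwargs": {"increments": [[[0,0,-0.5],0],[[0,0,-0.5],0],[[0,0,0],0],[[0,0,0],0],[[0,0,0],0],[[0,0,0],0],[[0,0,0],0],[[0,0,0],0]]}}

```text
clock: 16.7
tool_pos: [0.6183, 0.1526, 0.1539]
orientation: [179.7, 0.2, -170.5]
force: [0.6, -0.9, -1.0]
opening: 0.0305
```

```bash
cat > f.py <<'E'
from h import *
F=[]
for i in range(8):
    ctrl.snapshot('side'); o=ctrl.get_obs();F.append(np.r_[o['force'],o['moment'],o['tool_pos'][2]])
print(np.mean(F,0).round(4),np.std(F,0)[:3],o['clock'],o['opening'])
E
python3 f.py
```

```text
[-0.1511 -0.038  -1.4505 -0.0303  0.0327  0.0025  0.1539] [0.4448681  0.53717265 0.34336277] 17.1 0.03077112115718142
```

>>> {"fn": "move_arm", "kwargs": {"increments": [[[0,0,-0.4],0],[[0,0,-0.4],0],[[0,0,0],0],[[0,0,0],0],[[0,0,0],0],[[0,0,0],0],[[0,0,0],0],[[0,0,0],0]]}}

```text
clock: 17.9
tool_pos: [0.6183, 0.1526, 0.153]
orientation: [179.7, 0.2, -170.5]
force: [0.3, -0.4, -1.0]
opening: 0.0304
```

```bash
python3 f.py; python3 v.py 15
```

```text
[ 0.2351 -0.176  -1.4523 -0.0375  0.0598  0.0165  0.153 ] [0.61031827 0.35029131 0.53387805] 18.3 0.03065489771740646
18.45 [0.6183183  0.15260368 0.15297371] [ 1.79671558e+02  1.72583542e-01 -1.70522854e+02] [-0.20030791  0.01248377 -1.18923664] [-0.08221305  0.06764437  0.01304728] 0.03048414563730306
```

View pics/v15.png

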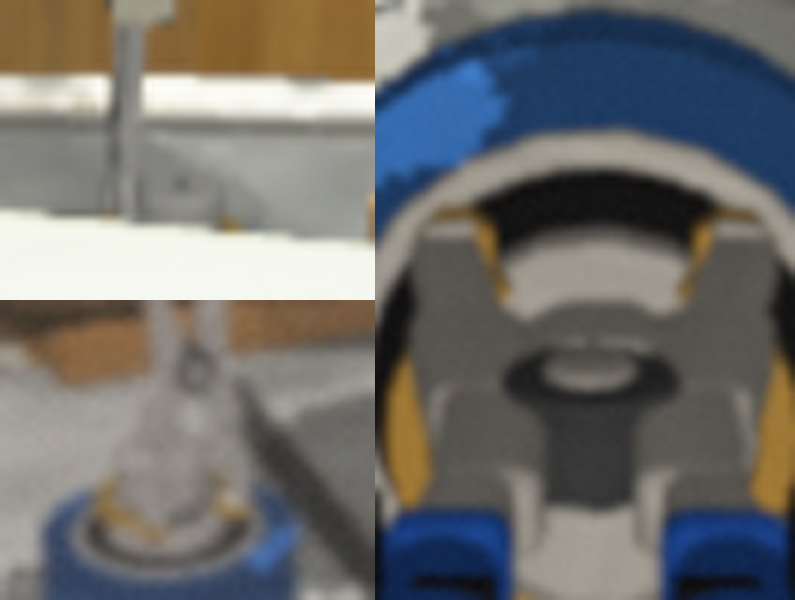

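>>> {"fn": "move_arm", "kwargs": {"increments": [[[0,0,-0.4],0],[[0,0,-0.4],0],[[0,0,0],0],[[0,0,0],0],[[0,0,0],0],[[0,0,0],0],[[0,0,0],0],[[0,0,0],0]]}}

```text
clock: 19.25
tool_pos: [0.6183, 0.1526, 0.1521]
orientation: [179.7, 0.2, -170.5]
force: [0.7, -0.9, -1.2]
opening: 0.0301
```

```bash
python3 f.py
```

```text
[-0.2705 -0.0595 -1.4722 -0.0295  0.0445  0.0085  0.1521] [0.65294416 0.36528841 0.41435402] 19.65 0.030632533800122985
```

>>> {"fn": "move_arm", "kwargs": {"increments": [[[0,0,-0.4],0],[[0,0,-0.4],0],[[0,0,0],0],[[0,0,0],0],[[0,0,0],0],[[0,0,0],0],[[0,0,0],0],[[0,0,0],0]]}}

```text
clock: 20.45
tool_pos: [0.6183, 0.1526, 0.1512]
orientation: [179.7, 0.2, -170.5]
force: [-0.4, -0.2, -0.6]
opening: 0.0304
```

```bash
python3 f.py
```

```text
[-0.0912 -0.0088 -1.485  -0.0363  0.0699 -0.014   0.1512] [0.49429527 0.51862922 0.88523264] 20.85 0.03036250716018617
```

>>> {"fn": "move_arm", "kwargs": {"increments": [[[0,0,-0.4],0],[[0,0,-0.4],0],[[0,0,0],0],[[0,0,0],0],[[0,0,0],0],[[0,0,0],0],[[0,0,0],0],[[0,0,0],0]]}}

```text
clock: 21.65
tool_pos: [0.6183, 0.1527, 0.1504]
orientation: [179.7, 0.2, -170.5]
force: [-0.2, 0.1, -1.8]
opening: 0.0306
```

```bash
python3 f.py; python3 v.py 16;python3 -c "
from h import *
b=cv2.imread('pics/s16.png')[235:275,190:240]
cv2.imwrite('pics/y.png',cv2.resize(b,(750,600),interpolation=2))"
```

```text
[-0.233   0.3929 -1.5523 -0.0185  0.1076  0.0032  0.1504] [0.47484221 0.35944255 0.48023832] 22.05 0.030606463239590875
22.2 [0.61828252 0.15263199 0.1503899 ] [ 1.79670961e+02  1.69945513e-01 -1.70519252e+02] [-0.37743521  0.50418623 -2.00754483] [-0.02019303  0.08761443  0.04279408] 0.030243404444484846
```

View pics/v16.png

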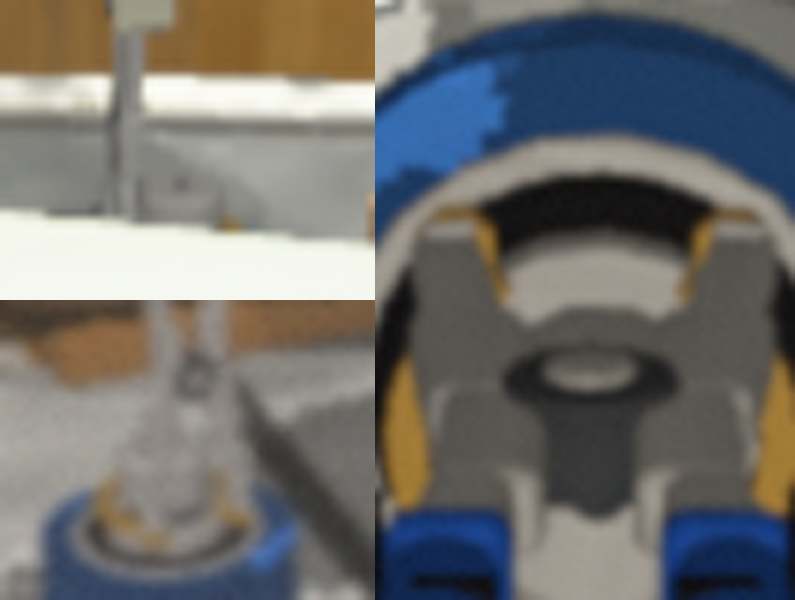

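View pics/y.png

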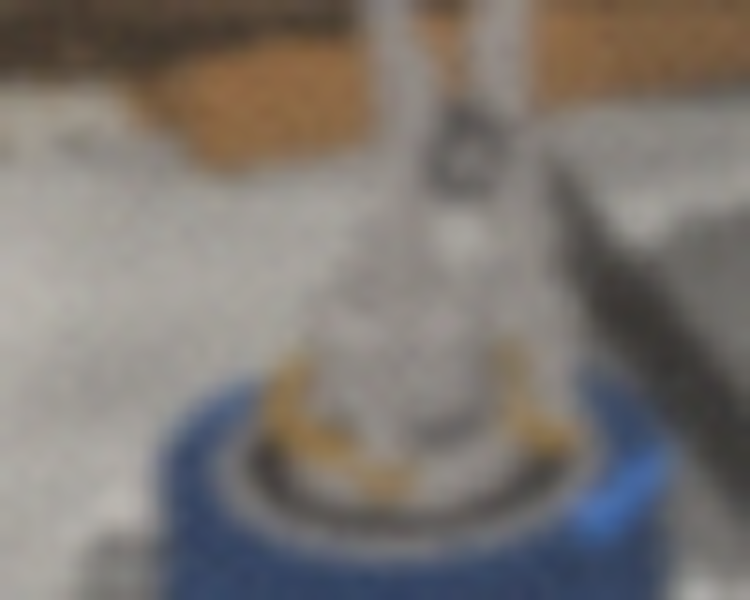

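```bash
python3 - <<'E'
from h import *
from scipy.spatial.transform import Rotation as Ro
def pr(n,tcp,rpy):
    s=load('s'+n);d=load('d'+n); Rt=Ro.from_euler('xyz',rpy,degrees=True).as_matrix()
    R2=Ro.from_euler('z',rpy[2],degrees=True).as_matrix()@np.diag([1,-1,-1.])
    for z in (.046,.050,.054):
        g=lambda a,b:[ (np.array([*(tcp+R2@[a,b,0])[:2],z]))][0]
        print(n,z,'eyeL',proj(s,g(.003,.0175)).round(1),'eyeR',proj(s,g(.003,-.0175)).round(1),'Lside',proj(s,g(-.022,.0255)).round(1),'side: eyeNear',proj(d,g(.003,-.0175)).round(1),'eyefar',proj(d,g(.003,.0175)).round(1),'back',proj(d,g(-.0435,0)).round(1), 'axletop scene',proj(s,(.6387,.1555,.074)).round(1),'side',proj(d,(.6387,.1555,.074)).round(1))
pr('16',np.array([.61828,.15263,.15039]),[179.67,.17,-170.52])
pr('13',np.array([.61825,.15261,.15682]),[179.67,.16,-170.52])
for n in ('12','13','14','15','16'):
    for k in 'sd':
        im=cv2.imread(f'pics/{k}{n}.png');h=cv2.cvtColor(im,cv2.COLOR_BGR2HSV)
        m=cv2.inRange(h,(14,90,80),(30,255,255)); r=np.zeros_like(m)
        if k=='s': r[250:280,200:240]=1
        else: r[212:235,335:370]=1
        m=m*r; c,l,st,ce=cv2.connectedComponentsWithStats(m); print(n,k,[(st[i].tolist(),ce[i].round(1).tolist()) for i in range(1,c) if st[i][4]>2])
for n in('15','16'):
  a=cv2.imread(f'pics/s{n}.png')[245:280,195:240];print()
  cv2.imwrite(f'pics/z{n}.png',cv2.resize(a,(450,350),interpolation=0))
cv2.imwrite('pics/z.png',np.hstack([cv2.imread('pics/z15.png')[:, :400],cv2.imread('pics/z16.png')[:,:400]]))
E
```

```text
16 0.046 eyeL [215.7 267.8] eyeR [227.4 264.3] Lside [208.6 264.9] side: eyeNear [346.2 231. ] eyefar [344.4 225.7] back [361.2 227.5] axletop scene [217.1 253.4] side [353.7 219.2]
16 0.05 eyeL [215.6 266.5] eyeR [227.3 263. ] Lside [208.6 263.6] side: eyeNear [346.3 229.7] eyefar [344.4 224.5] back [361.2 226.3] axletop scene [217.1 253.4] side [353.7 219.2]
16 0.054 eyeL [215.5 265.2] eyeR [227.2 261.7] Lside [208.5 262.3] side: eyeNear [346.3 228.5] eyefar [344.4 223.2] back [361.3 225. ] axletop scene [217.1 253.4] side [353.7 219.2]
13 0.046 eyeL [215.7 267.8] eyeR [227.4 264.4] Lside [208.7 264.9] side: eyeNear [346.2 231. ] eyefar [344.4 225.7] back [361.1 227.5] axletop scene [217.1 253.4] side [353.7 219.2]
13 0.05 eyeL [215.6 266.5] eyeR [227.3 263. ] Lside [208.6 263.6] side: eyeNear [346.3 229.7] eyefar [344.4 224.5] back [361.2 226.3] axletop scene [217.1 253.4] side [353.7 219.2]
13 0.054 eyeL [215.6 265.2] eyeR [227.2 261.7] Lside [208.5 262.3] side: eyeNear [346.3 228.5] eyefar [344.4 223.2] back [361.2 225. ] axletop scene [217.1 253.4] side [353.7 219.2]
12 s [([208, 259, 6, 4, 10], [210.2, 261.0]), ([224, 259, 3, 2, 3], [225.0, 259.7])]
12 d [([360, 223, 2, 3, 5], [360.4, 224.2])]
13 s [([208, 260, 5, 4, 11], [209.6, 262.0])]
13 d [([360, 224, 2, 2, 3], [360.3, 224.7])]
14 s [([208, 260, 5, 4, 11], [209.4, 262.1]), ([224, 261, 3, 2, 3], [225.0, 261.7])]
14 d [([360, 224, 2, 2, 3], [360.3, 224.7])]
15 s [([208, 261, 5, 4, 12], [209.5, 262.8])]
15 d [([360, 224, 2, 2, 3], [360.3, 224.7])]
16 s [([208, 260, 5, 6, 15], [209.5, 263.0]), ([225, 263, 3, 2, 3], [226.0, 263.7])]
16 d [([360, 224, 2, 2, 3], [360.3, 224.7])]
```

View pics/z.png

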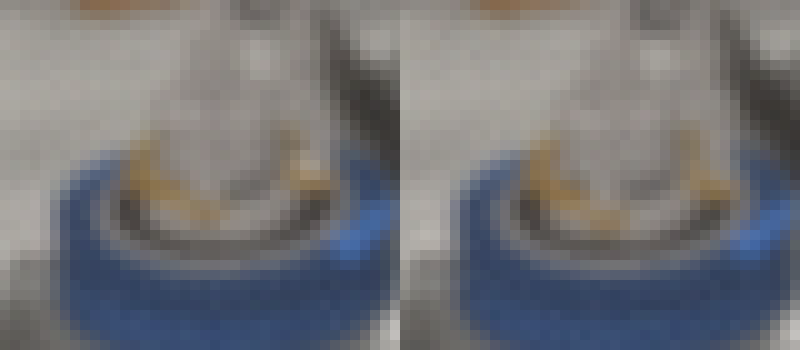

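>>> {"fn": "move_arm", "kwargs": {"increments": [[[0,0,0.6],0],[[0,0,0.6],0],[[0,0,0.6],0],[[0,0,0],0],[[0,0,0],0],[[0,0,0],0],[[0,0,0],0],[[0,0,0],0]]}}

```text
clock: 23.0
tool_pos: [0.6184, 0.1526, 0.1524]
orientation: [179.7, 0.2, -170.5]
force: [1.1, 0.6, -2.0]
opening: 0.0304
```

```bash
python3 f.py; python3 v.py 17; python3 - <<'E'
from h import *
from scipy.spatial.transform import Rotation as Ro
rows=[]
for n in ('8','9','10','11','12','13','14','15','16','17'):
    im=cv2.imread(f'pics/w{n}.png');h=cv2.cvtColor(im,cv2.COLOR_BGR2HSV)
    m=cv2.inRange(h,(14,90,80),(30,255,255))[285:330,316:334]
    p=m.sum(1)/255; print(n,p.astype(int).tolist())
ims=[cv2.resize(cv2.imread(f'pics/w{n}.png')[225:325,290:360],(265,380),interpolation=2) for n in('12','15','17')]
cv2.imwrite('pics/q.png',np.hstack(ims))
E
```

```text
[-0.1683  0.1063 -1.4618 -0.0407  0.0237 -0.0092  0.1524] [0.5089156  0.37978652 0.53744976] 23.4 0.0307732092528956
23.55 [0.61836992 0.15262617 0.15239397] [ 179.67115973    0.18198744 -170.52023166] [ 0.60647075 -0.23389565 -1.46058471] [-0.05752494 -0.01049196 -0.03987622] 0.030731621380001444
8 [0, 0, 0, 0, 0, 0, 0, 0, 0, 0, 0, 1, 18, 18, 18, 18, 18, 18, 18, 18, 12, 0, 0, 0, 0, 0, 0, 0, 0, 0, 0, 0, 0, 0, 0, 0, 0, 0, 0, 0, 0, 0, 0, 0, 0]
9 [0, 0, 0, 0, 0, 0, 0, 0, 0, 0, 0, 2, 18, 18, 18, 18, 18, 18, 18, 15, 0, 0, 0, 0, 0, 0, 0, 0, 0, 0, 0, 0, 0, 0, 0, 0, 0, 0, 0, 0, 0, 0, 0, 0, 0]
10 [0, 0, 0, 0, 0, 0, 0, 0, 0, 0, 0, 1, 18, 18, 18, 18, 18, 18, 18, 15, 0, 0, 0, 0, 0, 0, 0, 0, 0, 0, 0, 0, 0, 0, 0, 0, 0, 0, 0, 0, 0, 0, 0, 0, 0]
11 [0, 0, 0, 0, 0, 0, 0, 0, 0, 0, 0, 3, 18, 18, 18, 18, 18, 18, 18, 15, 0, 0, 0, 0, 0, 0, 0, 0, 0, 0, 0, 0, 0, 0, 0, 0, 0, 0, 0, 0, 0, 0, 0, 0, 0]
12 [0, 0, 0, 0, 0, 0, 0, 0, 0, 0, 0, 0, 0, 0, 0, 0, 2, 5, 18, 15, 0, 0, 0, 0, 0, 0, 0, 0, 0, 0, 0, 0, 0, 0, 0, 0, 0, 0, 0, 0, 0, 0, 0, 0, 0]
13 [0, 0, 0, 0, 0, 0, 0, 0, 0, 0, 0, 0, 0, 0, 0, 0, 0, 0, 2, 0, 0, 0, 0, 0, 0, 0, 0, 0, 0, 0, 0, 0, 0, 0, 0, 0, 0, 0, 0, 0, 0, 0, 0, 0, 0]
14 [0, 0, 0, 0, 0, 0, 0, 0, 0, 0, 0, 0, 0, 0, 0, 0, 0, 0, 0, 2, 2, 0, 0, 0, 0, 0, 0, 0, 0, 0, 0, 0, 0, 0, 0, 0, 0, 0, 0, 0, 0, 0, 0, 0, 0]
15 [0, 0, 0, 0, 0, 0, 0, 0, 0, 0, 0, 0, 0, 0, 0, 0, 0, 0, 0, 0, 2, 3, 0, 0, 0, 0, 0, 0, 0, 0, 0, 0, 0, 0, 0, 0, 0, 0, 0, 0, 0, 0, 0, 0, 0]
16 [0, 0, 0, 0, 0, 0, 0, 0, 0, 0, 0, 0, 0, 0, 0, 0, 0, 0, 0, 0, 0, 1, 3, 5, 0, 0, 0, 0, 0, 0, 0, 0, 0, 0, 0, 0, 0, 0, 0, 0, 0, 0, 0, 0, 0]
17 [0, 0, 0, 0, 0, 0, 0, 0, 0, 0, 0, 0, 0, 0, 0, 0, 0, 0, 0, 0, 2, 3, 3, 0, 0, 0, 0, 0, 0, 0, 0, 0, 0, 0, 0, 0, 0, 0, 0, 0, 0, 0, 0, 0, 0]
```

View pics/q.png

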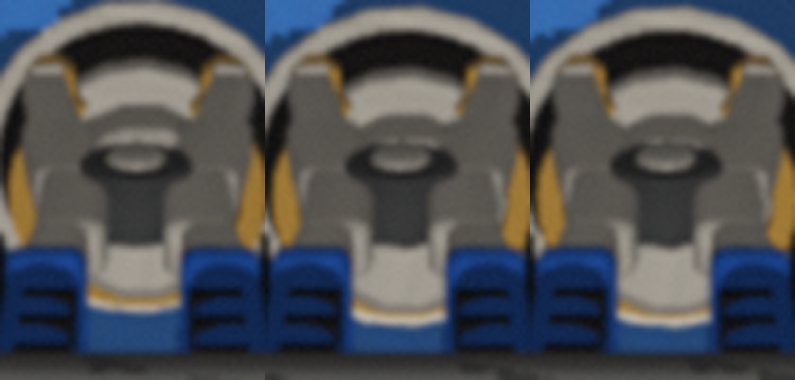

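View pics/v17.png

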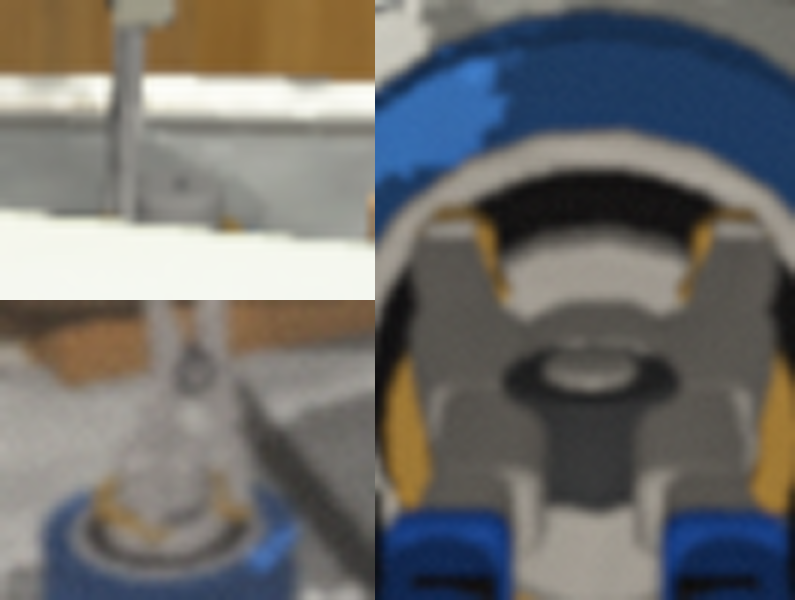

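```bash
python3 -c "
from plant import ctrl
o=ctrl.get_obs();print(o['clock'],o['tool_pos'],o['opening'],o['force']);print(ctrl.close_job())"
```

```text
23.55 [0.61836992 0.15262617 0.15239397] 0.030731621380001444 [ 0.60647075 -0.23389565 -1.46058471]
the job is handed in; nothing more can be done
None
```

I took the steel pliers out of the stand by both handles and squeezed them home. I then slid the spread ring over the bare axle and handed the job in at 23.6 s, still holding it squeezed in the groove. No verdict was given.

**Checks that agreed at the end:**
- **Squeeze:** the finger opening was 30.7 mm, where 32 mm over the handles counts as squeezed home.
- **Fit:** the wrist, scene and side views show the axle standing through the ring, with the ring on the collar.
- **Load:** the mean vertical force on the tool was about -1.5 N, roughly the weight of the pliers and ring, so the ring is not leaning hard on the collar.

**Checks that were weaker or disagreed:**
- **Overshoot:** I felt for the collar and went about 2 mm too low. The vertical force never showed a contact. The tilting moment rose to about 0.11 N m and the ring's eyes looked low, so I raised the tool to 152.4 mm. The moment then fell back to 0.02 N m.
- **Level:** the height of the ring's eyes, about 50 mm, comes from the nominal geometry of the pliers and from the camera images. It is good to about 1 mm, so the ring could be tilted by 1 to 2 degrees.
- **Axle position:** the views disagreed by 2 to 3 mm before the ring went on. I placed the tool between the estimates, and the ring went down without any noticeable force.

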